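# Transfer a ceramic valve plate with a flat lifter

### The arm

A 7-joint arm with a two-finger parallel gripper is mounted at the origin on the work surface. World frame = base frame: x ahead of the robot, y to its left, z up, the work surface at z = 0. Lengths are in m, angles in degrees, forces in N, time in s.
With the tool pointing down it reaches from about 0.4 to 0.925 m from the base axis. Payload 5.6 kg.
Tool frame: the origin (TCP) lies at the very end of the fingers, on their centre line; the grasp point (between the pads) lies 19 mm behind it; z points along the fingers, y is the line along which they close (so a half turn about z gives the same grasp; the last joint's range is limited). The gripper opens to 85 mm and grips with 20 to 120 N. Pads are 22 mm wide; open, the fingers measure 114 mm over their backs; the gripper's body (76 mm by 85 mm) begins 54 mm behind the grasp point. The pads swing forward as they close: fully open they stand 13 mm farther back than shut.
Start: joints at [72.078, 26.786, -0.665, 91.828, 0.344, 61.387, -3.226], TCP at [0.173, -0.627, 0.231] pointing down, gripper open.
Joint ranges: [-144.91, 144.91], [-17.63, 115.5], [-89.93, 88.59], [15.96, 139.68], [-74.01, 254.01], [8.47, 105.57], [-167.45, 167.45]. Speed limits (degrees/s): [147.25, 147.25, 180, 180, 180, 180, 180].

### API

Orientations are given as a 3x3 rotation matrix whose columns are the frame's x, y, z axes.
In Python, from station import bot, vision gives the robot as it stands. The module is installed in compiled form; this text tells all that it offers. Calls block until the motion is done:
- bot.move_to(position, orientation): joint-space move of the TCP to a pose.
- bot.move_straight(position, frame=None, velocity=0.15, f_stop=None): straight line of the TCP; frame=None keeps the orientation; velocity is the mean speed in m/s. With f_stop (N) it stops when the force on the tool has changed by that much, and returns True; else False.
- bot.move_joints(angles): joint-space move.
- bot.command_gripper(opening, effort=None): finger opening in m; effort is the grip in N (None keeps the last); returns when the fingers have stopped.
- bot.wait(seconds).
- bot.inverse_kinematics(position, orientation): joint angles nearest the present ones, or None.
- bot.get_state(): the state.
- vision.grab_frame(name): name is "scene" or "side" or "wrist"; returns the picture (420x560x3 uint8, red, green, blue); there is no depth.
- vision.camera_info(name): a dict with "fx", "fy", "cx", "cy" (pixels), "R" (3x3) and "t" (3): a world point X has camera coordinates R X + t; the wrist camera has in their place "T_tool_cam" (4x4, takes a point from camera to tool coordinates, whose origin is the TCP and whose axes are the flange's). Camera axes: x right, y down, z forward; pixel columns grow to the right and rows downward; lengths in m; the calibration is good to about 2 mm. A picture is of the moment at which its call begins: read the wrist's pose just before it. camera_info takes no time and is no camera call.
A pose or a line that the arm cannot do raises bot.IKError and nothing moves.
- bot.close_job(): hands the job in; it is judged then, once.
The state is a dict: "time": time; "joints": joint angles; "qvel": joint speeds; "joint_torque": joint torques, N m; "ee_pos": TCP position; "eef_rot": TCP orientation; "ft_force": force on the tool from outside, world axes, zero at the start; "moment": the same for the moment, N m; "grip_width": finger opening in m; "gripper_force": force on a finger pad.
Only numpy, scipy, OpenCV 4.12 (cv2) and the standard library are available. Lean on these libraries where they do the work, as an engineer would, in place of code of your own. Each camera call takes 0.05 s, during which the arm holds its last target. There are 200 camera calls.

### The job

Without touching the clean white ceramic plate with the gripper, slide the orange-handled lifter under it, lift it off the blue drying rest and lay it gently on the brass rails of the gauge stand, centred and square. Then draw the lifter out and lay it flat on the worktop, clear of both stands, with nothing else on the bench disturbed.

Things in the scene. Friction and masses are not known exactly. Their poses are not given: they have to be found in the camera images.
- valve_plate: square white ceramic plate 100 x 100 x 6 mm, about 0.2 kg, fragile; copper-coloured dot in the middle, four dark port marks. Origin at the centre of its underside, z up, x and y along its edges. It starts flat on the drying rest, its x roughly along the rest's x
- drying_rest: blue drying rest, fixed: base 110 (x) x 100 (y) x 10 mm, on it two rails along x, 110 long, 12 wide, 16 high, centred at y = -40 and +40 mm. Rail tops are 26 mm above the table; the channel between the rails is 68 mm wide, 16 mm high, open at both ends. Origin at the centre of the base's underside; the -x end faces the robot
- gauge_stand: gauge stand, fixed: base (dark steel) and rails (brass) of the same sizes as the drying rest's, origin likewise below the middle of the rails; the -x end faces the robot and is open. Past its far (+x) end stands a dial gauge: dial 52 mm across, centred 105 mm above the table, face at x = +76 mm, on a 12 mm post at x = +79 mm
- lifter: flat lifter, 0.3 kg, lying on the table. Steel blade 3 mm thick, 46 mm wide, from x = -25 to +136 mm. Orange grip block 64 long (x), 24 wide (y), from z = 20 to 56 mm, centred over the origin, on a narrower neck. Origin at the blade's underside below the grip; x points to the tip, z up. Blade is clear from x = +32 mm on; carry the plate centred near x = +95 mm
- amber_bottle: brown glass bottle with white cap, 60 mm diameter, 150 mm tall, on the left; origin at the centre of its underside
- beaker: clear glass beaker, 70 mm diameter, 90 mm tall, on the right; origin at the centre of its underside
- white_jar: white plastic jar, 56 mm diameter, 60 mm tall, between the two stands; origin at the centre of its underside
There are look-alikes about, which are no part of the job. Of the things that look like the lifter, the largest one is meant. Leave any purple or turquoise look-alike of the gauge_stand alone.

How it is judged:
By the outcome, as a careful person would: the job done as asked, in the order asked, and still so for the second after the job is handed in, with the robot touching nothing.
It also fails if it takes over 67 s, if anything falls off the work surface, if the arm or the gripper's body presses on something with over 40 N, if the wrist force passes 120 N, or if a joint passes its speed limit or range.

## Working session

There is one attempt and no reset: what is moved stays moved. The work goes in short steps, each a Python script; the robot and the scene stay as the last script left them, time stands still between calls to the robot, and variables do not carry over. Pictures are saved under pics/ and viewed, at most 10 in all, crops included, and the job is handed in when it is done.

```bash
mkdir -p pics; python3 - <<'E'
from station import bot,vision
import cv2,numpy as np
for n in("scene","side","wrist"):
    im=vision.grab_frame(n); cv2.imwrite(f"pics/{n}0.png",im[:,:,::-1]); 
    i=vision.camera_info(n); print(n,{k:np.round(v,4).tolist() for k,v in i.items()})
s=bot.get_state(); print(s["time"],np.round(s["eef_rot"],3).tolist(),s["ft_force"],s["grip_width"])
E
```

```text
scene {'fx': 405.5894, 'fy': 405.5894, 'cx': 269.7678, 'cy': 216.1083, 'R': [[-0.0846, 0.9964, -0.0061], [0.8462, 0.0686, -0.5285], [-0.5262, -0.0499, -0.8489]], 't': [-0.0315, -0.4244, 1.4781]}
side {'fx': 540.9838, 'fy': 540.9838, 'cx': 274.243, 'cy': 207.2847, 'R': [[-0.9952, -0.0971, -0.0142], [-0.0514, 0.6391, -0.7674], [0.0836, -0.763, -0.641]], 't': [0.5341, 0.0203, 1.6477]}
wrist {'fx': 330.0252, 'fy': 330.0252, 'cx': 275.3309, 'cy': 208.0423, 'T_tool_cam': [[0.0008, -0.9525, -0.3046, 0.0777], [1.0, 0.0008, 0.0003, -0.0006], [-0.0001, -0.3046, 0.9525, -0.1425], [0.0, 0.0, 0.0, 1.0]]}
0.15 [[0.964, 0.266, -0.0], [0.266, -0.964, 0.001], [-0.0, -0.001, -1.0]] [-0.16129859  0.04118929 -0.20328744] 0.0855554496766222
```

View pics/scene0.png

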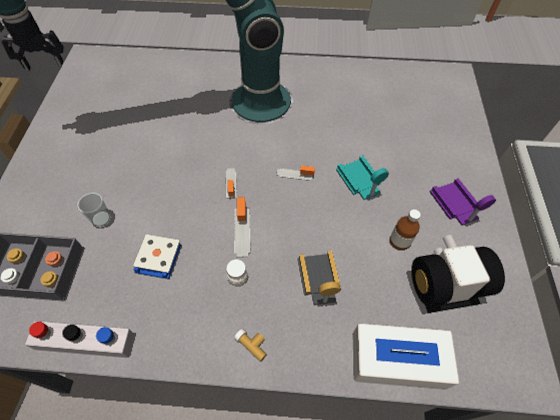

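View pics/side0.png

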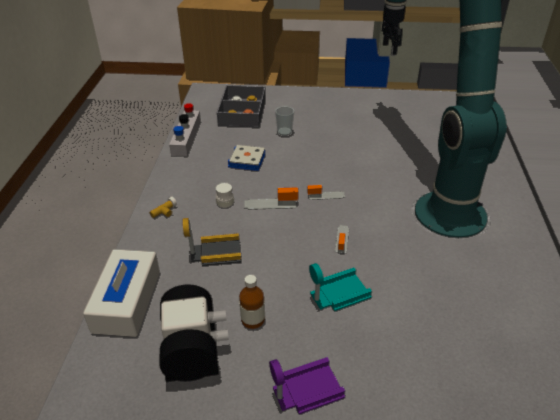

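The scene picture shows the plate on its rest at (157,254), the big lifter with its grip at (241,208) and tip at (242,253), the gauge stand at (320,275) and the jar at (236,272). The side view agrees: plate (247,157), lifter grip (288,194), stand (220,248).

```bash
cat > h.py <<'E'
from station import bot,vision
import cv2,numpy as np
from scipy.spatial.transform import Rotation as Ro
CI={n:vision.camera_info(n) for n in("scene","side","wrist")}
def cam(n,pose=None):
    i=CI[n]; K=np.array([[i["fx"],0,i["cx"]],[0,i["fy"],i["cy"]],[0,0,1]])
    if n!="wrist": return K,np.array(i["R"]),np.array(i["t"])
    T=np.eye(4); T[:3,:3],T[:3,3]=pose; M=np.linalg.inv(T@np.array(i["T_tool_cam"])); return K,M[:3,:3],M[:3,3]
def ray(c,uv,z):
    K,R,t=c; d=R.T@np.linalg.solve(K,[*uv,1]); o=-R.T@t
    return o+d*(z-o[2])/d[2]
def proj(c,X):
    K,R,t=c; p=(K@(R@np.atleast_2d(X).T+t[:,None])).T; return p[:,:2]/p[:,2:]
def grab(name):
    s=bot.get_state(); im=vision.grab_frame("wrist"); cv2.imwrite(f"pics/{name}.png",im[:,:,::-1])
    np.savez(f"pics/{name}.npz",p=s["ee_pos"],R=s["eef_rot"]); return im
def wcam(name):
    d=np.load(f"pics/{name}.npz"); return cam("wrist",(d["R"],d["p"]))
def down(yaw):  # tool z down, tool x at yaw
    c,s=np.cos(np.radians(yaw)),np.sin(np.radians(yaw)); return np.array([[c,s,0],[s,-c,0],[0,0,-1]])
E
python3 - <<'E'
from h import *
for n,pts in dict(scene=dict(plate=(157,252,.032),grip=(241,205,.056),tip=(242,255,.003),stand=(319,273,.01),jar=(236,266,.06),beaker=(95,210,.05),bottle=(404,240,.0),small=(231,186,.03),small2=(307,172,.03),teal=(360,175,0)),side=dict(plate=(247,157,.032),grip=(288,190,.056),tip=(246,204,.003),stand=(221,249,.01),jar=(224,188,.06))).items():
    for k,(u,v,z) in pts.items(): print(n,k,ray(cam(n),(u,v),z).round(3))
# candidate wrist view poses
for nm,P,yaw in (("A",(.52,-.14,.36),0),("A",(.52,-.14,.36),180)):
    q=bot.inverse_kinematics(P,down(yaw)); print(nm,yaw,q if q is None else np.round(q))
    c=cam("wrist",(down(yaw),np.array(P))); print([proj(c,x)[0].round() for x in ((.6,-.25,.03),(.65,.09,0),(.45,-.07,0))])
E
```

```text
scene plate [ 0.656 -0.224  0.032]
scene grip [ 0.499 -0.009  0.056]
scene tip [0.632 0.007 0.003]
scene stand [0.673 0.223 0.01 ]
scene jar [0.693 0.002 0.06 ]
scene beaker [ 0.547 -0.427  0.05 ]
scene bottle [0.545 0.466 0.   ]
scene small [ 0.416 -0.051  0.03 ]
scene small2 [0.344 0.177 0.03 ]
scene teal [0.318 0.347 0.   ]
side plate [ 0.65  -0.209  0.032]
side grip [ 0.494 -0.008  0.056]
side tip [0.625 0.006 0.003]
side stand [0.667 0.219 0.01 ]
side jar [0.691 0.003 0.06 ]
A 0 [ 30.  11. -22.  97.   4.  72. -83.]
[array([357., 101.]), array([112.,  63.]), array([232., 200.])]
A 180 [ 49.  15. -45.  96.  11.  73.  92.]
[array([203., 212.]), array([416., 235.]), array([324., 108.])]
```

```bash
python3 - <<'E'
from h import *
for n,P in (("plate",(.67,-.215,.24)),("lift",(.57,0,.24)),("stand",(.69,.21,.26))):
    bot.move_to(P,down(0)); bot.wait(.1); im=grab(n); print(n,bot.get_state()["time"],bot.get_state()["joints"].round())
ims=[cv2.imread(f"pics/{n}.png")[20:320,80:480] for n in("plate","lift","stand")]
cv2.imwrite("pics/m1.png",np.vstack([np.hstack(ims[:2]),np.hstack([ims[2],cv2.imread("pics/scene0.png")[150:450,120:520]*0+0 if 0 else np.zeros_like(ims[2])])]))
E
```

```text
plate 2.6 [ 23.  32. -12.  82.   7.  66. -80.]
lift 3.6917 [ 10.  20. -17. 102.   7.  59. -99.]
stand 4.8 [  -7.   34.  -19.   78.   11.   70. -117.]
```

View pics/m1.png

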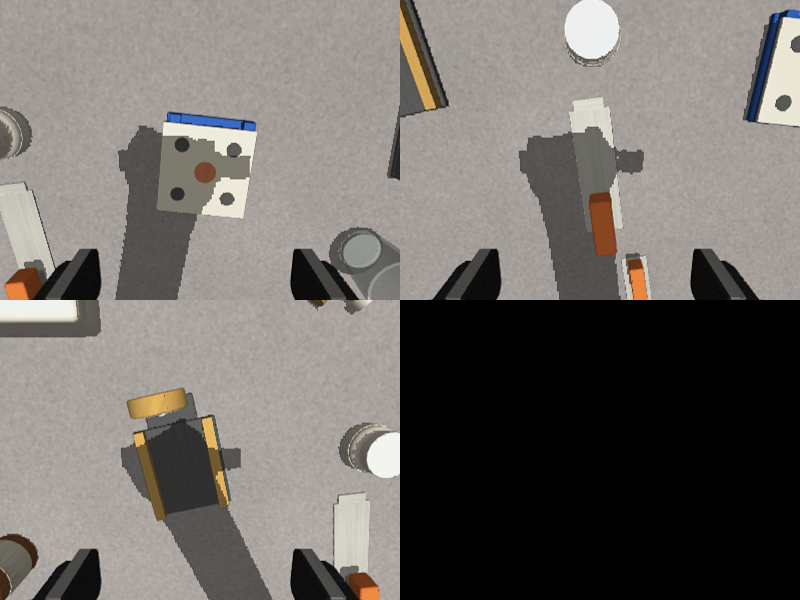

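The montage (crop offset (80,20) in each wrist picture) shows the plate at (205,172), the lifter with its grip at (602-400,225) and tip at (589-400,100), and the gauge stand at (190,465-300). I'll zoom in to read corners.

```bash
python3 - <<'E'
import cv2,numpy as np
P=[("plate",205,122),("lift",205,100),("lift",220,185),("stand",180,110)]  # crop origin in full image
o=[]
for n,x,y in P:
    c=cv2.imread(f"pics/{n}.png")[y:y+120,x:x+160]; c=cv2.resize(c,None,fx=2.5,fy=2.5,interpolation=cv2.INTER_CUBIC)
    for k in range(0,160,20): cv2.putText(c,str(x+k),(int(k*2.5),8),0,.3,(0,0,255)); c[10:14,int(k*2.5)]=(0,0,255)
    for k in range(0,120,20): cv2.putText(c,str(y+k),(0,int(k*2.5)+4),0,.3,(255,0,255)); c[int(k*2.5),20:26]=(255,0,255)
    o.append(c)
cv2.imwrite("pics/m2.png",np.vstack([np.hstack(o[:2]),np.hstack(o[2:])]))
E
```

```text
(no output)
```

View pics/m2.png

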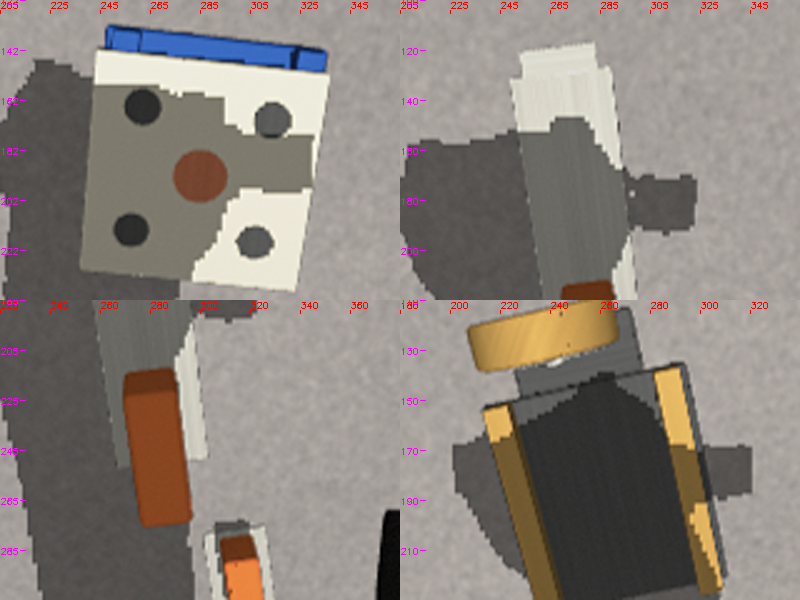

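Zoomed, the plate's top corners, the lifter's blade and grip corners and the gauge stand's rail-top corners are readable; the plate is centred on its rest and parallel to it within about 1 mm / 0.5°. Now fit the poses and overlay them.

```bash
cat > fit.py <<'E'
from h import *
from scipy.optimize import least_squares
f=lambda o,L:[(o[0]+a/2.5,o[1]+b/2.5) for a,b in L]
D={}
D["plate"]=("plate",[(x,y,.032) for x,y in ((.05,.05),(.05,-.05),(-.05,-.05),(-.05,.05))],f((205,122),[(96,50),(329,75),(296,291),(80,269)]))
D["lift"]=("lift",[(.136,None,.003),(-.025,.023,.003),(-.025,-.023,.003),(.032,.012,.056),(.032,-.012,.056),(-.032,-.012,.056),(-.032,.012,.056)],
  f((205,100),[(157.5,47.5)])+f((220,185),[(119,167),(207,159),(124,93),(177,88),(191,221),(140,227)]))
D["lift"][1][0]=(.136,0,.003)
D["stand"]=("stand",[(.055,.046,.026),(.055,.034,.026),(.055,-.034,.026),(.055,-.046,.026),(-.055,-.046,.026)],
  f((180,110),[(83,109),(110,102),(254,72),(283,64),(322,291)]))
def solve():
    out={}
    for k,(im,M,uv) in D.items():
        M=np.array(M);uv=np.array(uv);c=wcam(im)
        W=lambda p:np.c_[M[:,:2]@np.array([[np.cos(p[2]),np.sin(p[2])],[-np.sin(p[2]),np.cos(p[2])]])+p[:2],M[:,2]]
        r=least_squares(lambda p:(proj(c,W(p))-uv).ravel(),[.6,0,0],x_scale=[.01,.01,.1],loss="soft_l1")
        out[k]=r.x; res=(proj(c,W(r.x))-uv)
        print(k,r.x[:2].round(4),np.degrees(r.x[2]).round(2),res.round(1).tolist())
    return out
def world(p,M):
    M=np.array(M); c,s=np.cos(p[2]),np.sin(p[2])
    return np.c_[M[:,:2]@np.array([[c,s],[-s,c]])+p[:2],M[:,2]]
E
python3 - <<'E'
from fit import *
o=solve(); np.savez("pose.npz",**o)
rect=lambda x0,x1,y0,y1,z:[(x0,y0,z),(x1,y0,z),(x1,y1,z),(x0,y1,z)]
rails=[rect(-.055,.055,.034,.046,.026),rect(-.055,.055,-.046,-.034,.026),rect(-.055,.055,-.05,.05,.0)]
ov={"plate":("plate",[rect(-.05,.05,-.05,.05,.032)]+rails,220,120),"lift":("lift",[rect(-.025,.136,-.023,.023,.003),rect(-.032,.032,-.012,.012,.056)],210,110),"stand":("stand",rails,180,125)}
out=[]
for k,(im,Q,x,y) in ov.items():
    c=wcam(im); I=cv2.imread(f"pics/{im}.png"); w,h=(133,150) 
    I=cv2.resize(I[y:y+h,x:x+w],None,fx=3,fy=3,interpolation=cv2.INTER_CUBIC)
    I=cv2.resize(I,(266*1,300)) if 0 else I
    for q in Q: cv2.polylines(I,[np.round((proj(c,world(o[k],q))-[x-.5+.17,y-.5+.17])*3*8).astype(int)],True,(0,255,0),1,cv2.LINE_AA,3)
    out.append(I)
m=np.hstack(out); cv2.imwrite("pics/m3.png",m[:, :]); print(m.shape)
m=cv2.resize(m,(800,300)) if 0 else m
cv2.imwrite("pics/m3.png",np.vstack([np.hstack(out[:2])[:,:800]])); cv2.imwrite("pics/m4.png",out[2])
E
python3 - <<'E'
import cv2,numpy as np
a=cv2.imread('pics/m3.png');b=cv2.imread('pics/m4.png');m=np.hstack([a,b]);cv2.imwrite('pics/m5.png',cv2.resize(m,(800,int(m.shape[0]*800/m.shape[1])),interpolation=cv2.INTER_AREA))
E
```

```text
plate [ 0.653  -0.2268] -6.0 [[-0.3, -0.3], [0.8, -0.3], [0.1, 0.2], [-0.4, 0.6]]
lift [ 0.4975 -0.0104] 6.9 [[0.1, -1.2], [-1.0, -0.3], [0.1, -1.2], [-1.0, 0.7], [0.4, 0.1], [1.1, 0.8], [0.0, 0.7]]
stand [0.6686 0.2216] 11.46 [[-0.0, -0.6], [-0.6, 0.1], [0.6, -0.2], [-0.5, 0.8], [0.6, 0.0]]
(450, 1197, 3)
```

View pics/m5.png

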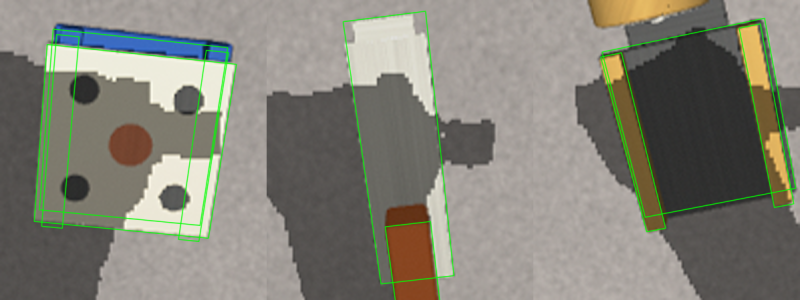

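The overlay fits to about 1 px everywhere: plate (.653,-.227,-6.0°), lifter (.4975,-.010,6.9°) and stand (.669,.222,11.5°). The rest sits a few mm farther in +x than the plate. Now grasp the lifter and go to the pre-insertion pose.

```bash
cat >> h.py <<'E'
ZG=.022
def lp(p,off=0,z=0,dy=0):  # lifter-origin offset along pose x -> (TCP, frame)
    c,s=np.cos(p[2]),np.sin(p[2]); return np.array([p[0]+off*c-dy*s,p[1]+off*s+dy*c,z+ZG]),down(np.degrees(p[2]))
def go(p,off=0,z=0,v=.15,f=None,dy=0):
    P,F=lp(p,off,z,dy); r=bot.move_straight(P,F,velocity=v,f_stop=f)
    s=bot.get_state(); print("t",round(s["time"],2),"hit",r,s["ee_pos"].round(4),s["ft_force"].round(1),round(s["grip_width"],4)); return r
E
python3 - <<'E'
from h import *
o=np.load("pose.npz"); L,P=o["lift"],o["plate"]
bot.command_gripper(.05,110)
bot.move_to(*lp(L,0,.09)); 
go(L,0,0,.1,f=8)
bot.command_gripper(.0,110); print(bot.get_state()["grip_width"],bot.get_state()["gripper_force"])
go(L,0,.08,.15)
go(P,-.215,.08,.2); go(P,-.215,.016,.1); bot.wait(.2)
im=grab("pre"); sc=vision.grab_frame("side")[:,:,::-1]
bl=cv2.imread("pics/pre.png"); 
cv2.imwrite("pics/m6.png",np.hstack([cv2.resize(bl,(400,300)),cv2.resize(sc[100:250,200:400],(400,300),interpolation=cv2.INTER_CUBIC)]))
E
```

```text
t 7.53 hit False [ 0.498  -0.0103  0.0224] [-0.5 -0.4  0.4] 0.0499
0.022488122797026992 108.00827264785767
t 8.57 hit False [ 0.4967 -0.0107  0.1013] [ 0.3  0.3 -3.7] 0.0224
t 9.73 hit False [ 0.4395 -0.2029  0.1019] [ 0.5 -0.5 -3.7] 0.0225
t 10.53 hit False [ 0.4396 -0.2042  0.0383] [-0.3 -0.  -2.3] 0.0223
```

View pics/m6.png

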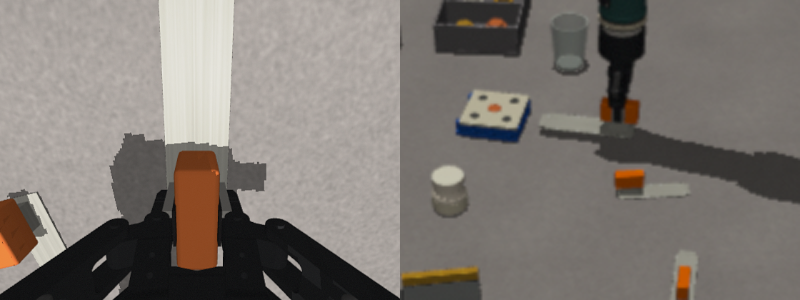

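The wrist view shows the blade straight along the image axis (edges 166/229 around 197). The side view shows the lifter lined up with the rest's channel at (495,120). Insert and lift.

```bash
python3 - <<'E'
from h import *
o=np.load("pose.npz"); P=o["plate"]
if go(P,-.095,.016,.08,f=5): raise SystemExit("contact")
grab("ins")
go(P,-.095,.03,.02); go(P,-.095,.045,.04); bot.wait(.2); print(bot.get_state()["ft_force"])
grab("lifted")
cv2.imwrite("pics/m7.png",np.hstack([cv2.resize(cv2.imread(f"pics/{n}.png"),(400,300)) for n in("ins","lifted")]))
E
```

```text
t 12.47 hit False [ 0.558  -0.2169  0.038 ] [ 0.4  0.1 -2.8] 0.0225
t 13.38 hit False [ 0.5583 -0.2168  0.0518] [ 0.  -0.2 -4.9] 0.0225
t 13.9 hit False [ 0.5587 -0.2169  0.0674] [-0.3  0.1 -5.5] 0.0223
[-0.95886951  0.29043316 -4.17885361]
```

View pics/m7.png

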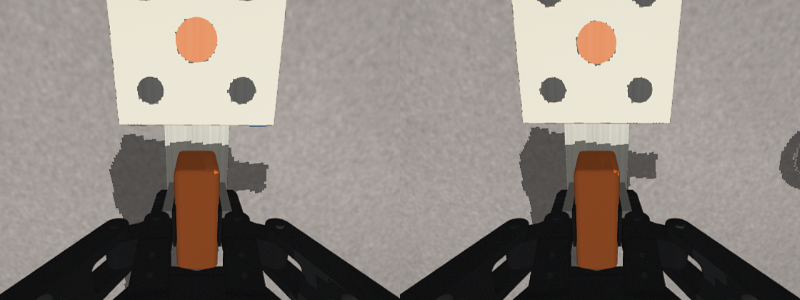

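The plate is lifted and centred on the blade (dot at (596,43), near edge level at row 124). Measure where it lies on the lifter, then carry it over.

```bash
cat > meas.py <<'E'
from h import *
def plate_pose(name,ztop,yaw0):
    I=cv2.imread(f"pics/{name}.png"); c=wcam(name)
    h=cv2.cvtColor(I,cv2.COLOR_BGR2HSV)
    white=((h[...,1]<45)&(h[...,2]>215)).astype(np.uint8)
    n,lab,st,ce=cv2.connectedComponentsWithStats(((h[...,0]<18)&(h[...,1]>80)&(h[...,2]>60)).astype(np.uint8))
    k=min((k for k in range(1,n) if st[k,4]>150),key=lambda k:st[k,1]); dot=ray(c,ce[k],ztop)
    return dot,ce[k],I,c
E
python3 - <<'E'
from meas import *
z=bot.get_state()["ee_pos"][2]-.013
d,ce,I,c=plate_pose("lifted",z,0)
# near corners
a=[ray(c,(u*1.4,v*1.4),z) for u,v in((120,123.5),(270.5,124))]
dn=np.load("pics/lifted.npz"); R,p=dn["R"],dn["p"]
print("dot px",ce,"dot in tool",(R.T@(d-p)).round(4),"near corners in tool",[(R.T@(x-p)).round(4) for x in a])
e=a[1]-a[0]; print("width",np.linalg.norm(e),"yaw rel",np.degrees(np.arctan2(*(R.T@e)[[0,1]])))
P,S=np.load("pose.npz")["plate"],np.load("pose.npz")["stand"]
go(P,-.095,.12,.12); go(S,-.105,.12,.14); go(S,-.105,.06,.1); bot.wait(.2); grab("above")
E
```

```text
dot px [274.92753067  59.08435583] dot in tool [ 0.0954 -0.0007  0.013 ] near corners in tool [array([ 0.0454, -0.0518,  0.013 ]), array([0.0452, 0.049 , 0.013 ])]
width 0.10079517555071969 yaw rel -0.14433024799516844
t 14.93 hit False [ 0.5578 -0.2167  0.1413] [-0.2  0.9 -5. ] 0.0226
t 18.06 hit False [0.5659 0.2002 0.142 ] [ 0.1 -0.  -4.9] 0.0228
t 18.81 hit False [0.5661 0.2011 0.0823] [ 0.3 -0.7 -4.5] 0.0223
```

```bash
python3 - <<'E'
from h import *
S=np.load("pose.npz")["stand"]
go(S,-.0954,.06,.05,dy=-.0005); go(S,-.0954,.027,.05,dy=-.0005); bot.wait(.2); grab("near")
I=cv2.imread("pics/near.png")[0:240,120:440]; sd=vision.grab_frame("side")[:,:,::-1][195:285,160:280]
sc=vision.grab_frame("scene")[:,:,::-1][225:315,270:390]
cv2.imwrite("pics/m8.png",np.vstack([cv2.resize(I,(400,300),interpolation=cv2.INTER_CUBIC),cv2.resize(sd,(400,300),interpolation=cv2.INTER_CUBIC)]) if 0 else np.hstack([cv2.resize(I,(533,400)),np.vstack([cv2.resize(x,(267,200),interpolation=cv2.INTER_CUBIC) for x in (sd,sc)])]))
c=wcam("near"); f=lambda p,z:(proj(c,__import__('fit').world(S,[(*p,z)]))[0]-[120,0])*533/320
for y in(.046,.034,-.034,-.046): print(f((-.055,y),.026).round(1))
E
```

```text
t 19.4 hit False [0.5758 0.2022 0.082 ] [-0.3 -0.5 -4.5] 0.0226
t 20.21 hit False [0.5754 0.2024 0.0491] [-0.3  0.7 -5. ] 0.0223
[109.8 298.6]
[148.8 298.7]
[369.3 298.8]
[408.3 298.9]
```

View pics/m8.png

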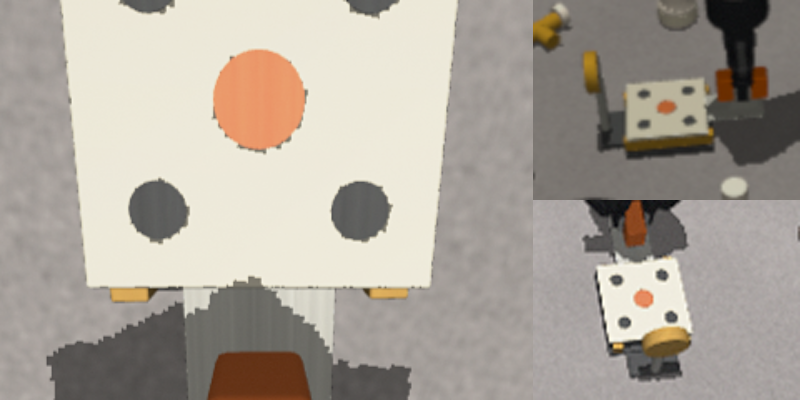

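The rail ends appear at columns 110/409, row 299, where the model predicts them, and the plate (columns 88–430) is symmetric over them. Check the x fit by projection, lower, and draw out.

```bash
python3 - <<'E'
from h import *
import fit
S=np.load("pose.npz")["stand"]; c=wcam("near"); zt=bot.get_state()["ee_pos"][2]-.013
print([((proj(c,fit.world(S,[(-.05,y,zt)]))[0]-[120,0])*533/320).round(1) for y in(.05,-.05)])
go(S,-.0954,.022,.015,dy=-.0005); go(S,-.0954,.016,.02,dy=-.0005); bot.wait(.2); grab("down"); print(bot.get_state()["ft_force"])
go(S,-.235,.016,.1,f=6,dy=-.0005)
go(S,-.235,.06,.15,dy=-.0005)
E
```

```text
[array([ 85.3, 289.5]), array([432.8, 289.8])]
t 21.04 hit False [0.5754 0.2023 0.0441] [ 0.7 -0.2 -2.9] 0.0227
t 21.49 hit False [0.5751 0.2021 0.0378] [-0.2  0.2 -2. ] 0.0226
[-1.20741668  0.54219401 -3.11520495]
t 23.29 hit False [0.4391 0.1746 0.0381] [-0.2 -1.  -1.8] 0.0229
t 23.73 hit False [0.4388 0.1743 0.0821] [ 0.3 -0.4 -3. ] 0.0225
```

```bash
python3 - <<'E'
from h import *
L=np.array([.50,.03,np.radians(6.9)]); S=np.load("pose.npz")["stand"]
go(L,0,.06,.15); go(L,0,.006,.1); print(go(L,0,-.003,.02,f=2.5)); bot.wait(.1)
bot.command_gripper(.05); bot.wait(.1)
go(L,0,.12,.15); bot.command_gripper(.085)
bot.move_to((.69,.21,.26),down(0)); bot.wait(.2); grab("fin1"); s=vision.grab_frame("scene")[:,:,::-1]
I=cv2.imread("pics/fin1.png")[90:290,150:417]
cv2.imwrite("pics/m9.png",np.hstack([cv2.resize(I,(467,350),interpolation=cv2.INTER_CUBIC),cv2.resize(s[100:350,60:298+60-0],(333,350))]))
c=wcam("fin1"); import fit
print([((proj(c,fit.world(S,[(x,y,.032)]))[0]-[150,90])*1.75).round(1).tolist() for x,y in((.05,.05),(.05,-.05),(-.05,-.05),(-.05,.05))],bot.get_state()["time"])
E
```

```text
t 24.93 hit False [0.4996 0.0311 0.0819] [-0.5  0.4 -2.2] 0.0225
t 25.62 hit False [0.5002 0.0303 0.0281] [-0.5 -0.4 -3.2] 0.0231
t 25.99 hit True [0.5007 0.03   0.0229] [-1.4 -0.6  5.3] 0.0225
True
t 27.52 hit False [0.4993 0.0298 0.1413] [-0.7 -0.5  0.2] 0.0496
[[107.6, 119.5], [260.9, 87.9], [286.9, 233.5], [144.6, 260.5]] 29.3667
```

View pics/m9.png

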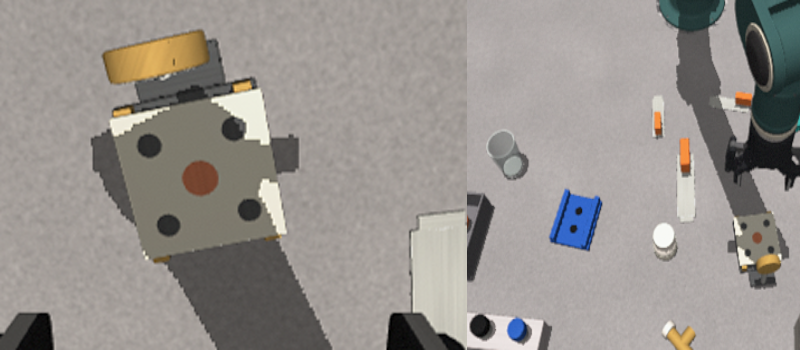

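The plate's corners at (109,121), (262,88), (287,234) and (146,259) match the prediction for a centred, square plate to about 1 mm. The lifter lies flat and clear of both stands, and nothing else has moved.

```bash
python3 -c "
from station import bot
print(bot.close_job())"
```

```text
the job is handed in; nothing more can be done
None
```

The plate is on the gauge stand's brass rails, centred and square to about 1 mm, and the lifter lies flat on the worktop clear of both stands; I handed the job in at about 29 s of the 67 s allowed, without a verdict shown.

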